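# Balance the two drinks cans on the pivoting display tray

### The job

Put the two drinks cans that stand on the wooden counter, the orange one and the green one, on the white pivoting display tray: one upright on the middle of each black mat, either way round, so that the tray stays level when you let go.

Things in the scene. Friction and masses are not known exactly. Their poses are not given: they have to be found in the camera images.
- can_1: orange drinks can, full, about 350 g, standing upright on the wooden counter within reach; 66 mm diameter, 115 mm tall; origin at the centre of its underside, z up along the can. Rigid and round: it may be gripped across its side in any direction from above
- can_2: green drinks can, full, about 350 g, standing upright on the wooden counter within reach; 66 mm diameter, 115 mm tall; origin at the centre of its underside, z up along the can. Rigid and round: it may be gripped across its side in any direction from above
- pad_a (a point): centre of one of the two black round mats (84 mm wide, flat) on the white pivoting tray, on the tray floor. y runs along the tray from mat b to mat a, x across it, z is the tray's upward normal. Mat centres are 200 mm apart, the pivot pin midway, 20 mm under the floor. Empty, the tray is level, floor 72 mm above the counter; 310 x 124 mm, with a rim 6 mm high (inside 300 x 114 mm). Its foot is fixed
- pad_b (a point): centre of the other mat, axes as for pad_a. A spring holds the tray level when empty or evenly loaded; with one can on a mat it tips 6 degrees (0.11 rad, its stop) down at that end, along its length, and the other mat rises 11 mm; under 4 N down on the raised mat brings it level again
There are look-alikes about, which are no part of the job. What is shaped like the can_2 but blue or pink is not meant.

How it is judged:
By the outcome, as a careful person would: the job done as asked, in the order asked, and still so for the second after the job is handed in, with the robot touching nothing.
It also fails if it takes over 58 s, if anything falls off the work surface, if the arm or the gripper's body presses on something with over 40 N, if the wrist force passes 120 N, or if a joint passes its speed limit or range.

### The arm

A 6-joint arm with a two-finger parallel gripper is mounted at the origin on a cart in front of the work surface, level with it; the furniture and walls round the work are solid. World frame = base frame: x ahead of the robot, y to its left, z up, the work surface at z = 0. Lengths are in mm, angles in rad, forces in N, time in s.
With the tool pointing down it reaches from about 275 to 1000 mm from the base axis. Payload 8.4 kg.
Tool frame: the origin (TCP) lies midway between the tips of the shut fingers; the grasp point (between the pads) lies 19 mm behind it (r.grip_point_offset is the distance from the TCP to the grasp point, in mm); z points along the fingers, y is the line along which they close (so a half turn about z gives the same grasp; the last joint's range is limited). The gripper opens to 85 mm and grips with 20 to 120 N. Pads are 22 mm wide; open, the fingers measure 114 mm over their backs; the gripper's body (76 mm by 85 mm) begins 54 mm behind the grasp point. The pads swing forward as they close: fully open they stand 13 mm farther back than shut.
Start: joints at [1.105, 0.353, 1.633, -0, 1.155, -0.002], TCP at [279.593, 558.977, 199.881] pointing down, gripper open.
Joint ranges: [-2.63, 2.63], [-0.92, 2.1], [0.06, 2.66], [-1.3, 4.44], [0, 2.69], [-3.02, 3.02]. Speed limits (rad/s): [2.22, 2.22, 2.79, 3.14, 3.14, 3.14].

### API

Orientations are given as [roll, pitch, yaw] about the fixed x, y, z axes, in that order (R = Rz(yaw) Ry(pitch) Rx(roll)).
In Python, from rig import r gives the robot as it stands. The module is installed in compiled form; this text tells all that it offers.
- The arm moves only by the shell command python3 -m creep 'ROWS' [FORCE]. ROWS is text: rows parted by semicolons, each of 7 numbers parted by spaces: the turn, a rotation vector about the tool's x, y, z in degrees, then the shift along the tool's x, y, z in m, then the closure in counts, from 0 (fully open) to 255 (shut). A call has 1 to 8 rows; each row is the pose to reach, as a shift and turn from the pose commanded when the call began, along the tool's axes at that moment; what a row does not reach only later rows make up. A row lasts 1/8 s, in which the tool goes at most 62.5 mm and 10.7 degrees, less where a joint would pass 70% of its speed; a pose out of reach is approached as far as the arm can. A call with a gripper value outside its range is refused whole. The fingers move at their own pace and stop on an object; FORCE is the grip in N (left out, the last holds). Time passes only in rows, so rows that repeat a pose let the fingers close. It gives the time, the measured TCP pose, the force, the opening and the grip force at its end, in the units of the state.
- r.sense(): the state, without advancing time (a new reading comes with each control period).
- r.grab_frame(name): name is "side" or "top" or "wrist"; returns a dict with "img" (480x640x3 uint8, red, green, blue), "range_z" (480x640 float32, mm along the optical axis (not along the pixel's ray), 0 where there is no reading), "K" (3x3 intrinsics, pixels), "world_from_camera" (4x4, takes a point from camera to world coordinates). Camera axes: x right, y up, looking along -z (the intrinsics and any distortion apply to the point x, -y, -z); pixel columns grow to the right and rows downward; lengths in mm; the calibration is good to about 2 mm. A picture is of the moment at which its call begins.
- r.sign_off(): hands the job in; it is judged then, once.
The state is a dict: "clock": time; "qpos": joint angles; "qvel": joint speeds; "joint_efforts": joint torques, N m; "eef_pos": TCP position; "tcp_rot": TCP orientation; "contact_force": force on the tool from outside, world axes, zero at the start; "wrist_torque": the same for the moment, N m; "opening": opening from 0.0 (shut) to 1.0 (fully open); "grasp_force": force on a finger pad.
Only numpy, scipy, OpenCV 4.12 (cv2) and the standard library are available. Lean on these libraries where they do the work, as an engineer would, in place of code of your own. Each camera call takes 0.05 s, during which the arm holds its last target. There are 200 camera calls.

## Working session

There is one attempt and no reset: what is moved stays moved. The work goes in short steps, Python scripts to look and compute and a shell command to move; the robot and the scene stay as the last step left them, time stands still between calls to the robot, and variables do not carry over. Pictures are saved under pics/ and viewed, at most 10 in all, crops included, and the job is handed in when it is done.

```bash
mkdir -p pics; cat > h.py <<'E'
import numpy as np, cv2
from rig import r
def cloud(f):
    K=f["K"];z=f["range_z"].astype(float);v,u=np.mgrid[0:480,0:640]
    p=np.stack([(u-K[0,2])/K[0,0]*z,-(v-K[1,2])/K[1,1]*z,-z],-1)
    T=f["world_from_camera"];w=p@T[:3,:3].T+T[:3,3];w[z<=0]=np.nan
    return w
E
python3 - <<'E'
from h import *
s=r.sense();print(s)
ims=[]
for n in("top","side"):
    f=r.grab_frame(n);np.savez(n+".npz",**f);ims.append(f["img"]);print(n,f["K"],f["world_from_camera"])
    cv2.imwrite(f"pics/{n}0.png",f["img"][...,::-1])
E
```

```text
{'clock': 0.0, 'qpos': array([ 1.10458976e+00,  3.53642312e-01,  1.63416133e+00, -2.20234254e-05,
        1.15521915e+00, -2.39176660e-03]), 'qvel': array([ 5.86222508e-04, -8.56548198e-04, -9.55984538e-04,  1.24182479e-06,
       -9.24457779e-04, -3.75924590e-04]), 'joint_efforts': array([ 2.12960681e-04, -6.05242109e+01, -3.42064512e+01,  5.19861419e-05,
        9.31089395e-03, -5.81780640e-06]), 'eef_pos': array([279.35977977, 558.48366194, 199.15373269]), 'tcp_rot': array([-3.14016247e+00,  1.67155145e-05,  2.67778677e+00]), 'contact_force': array([0.87075579, 0.11274201, 0.16097504]), 'wrist_torque': array([-0.04936013,  0.01419735,  0.01414855]), 'grasp_force': 0.0, 'opening': 0.9998593328354154}
top [[579.26555453   0.         326.6455718 ]
 [  0.         579.26555453 252.51382079]
 [  0.           0.           1.        ]] [[ 4.39432510e-01  8.39869753e-01 -3.18618686e-01  1.29284370e+01]
 [-8.98245363e-01  4.07936063e-01 -1.63534206e-01 -2.94440367e+02]
 [-7.37138130e-03  3.58060004e-01  9.33669479e-01  1.44949810e+03]
 [ 0.00000000e+00  0.00000000e+00  0.00000000e+00  1.00000000e+00]]
side [[506.93500382   0.         319.51987831]
 [  0.         506.93500382 232.97481902]
 [  0.           0.           1.        ]] [[ 8.65405608e-01  2.35975454e-01 -4.42027962e-01  1.69564261e+01]
 [-5.01030098e-01  4.18927358e-01 -7.57277168e-01 -8.52642553e+02]
 [ 6.47878229e-03  8.76821221e-01  4.80772890e-01  5.89930762e+02]
 [ 0.00000000e+00  0.00000000e+00  0.00000000e+00  1.00000000e+00]]
```

View pics/top0.png

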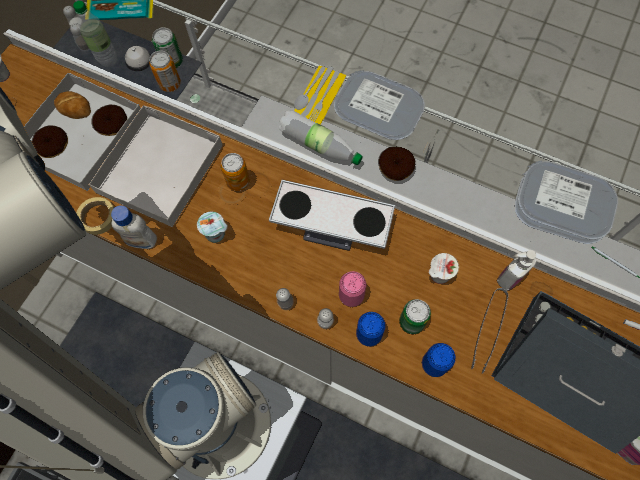

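View pics/side0.png

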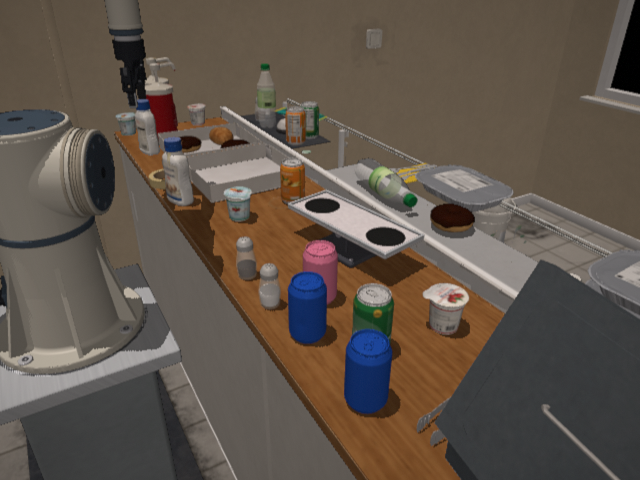

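The top view shows the orange can at (233,170), the green can at (415,316) beside blue and pink look-alikes, and the tray mats at (295,205) and (369,221). The side view agrees. The orange and green cans at the far left are not on the counter.

```bash
python3 - <<'E'
from h import *
def circ(p):
    c,rad=cv2.minEnclosingCircle(p.astype(np.float32)); return np.round(c,1),round(rad,1)
def fit(p):
    A=np.c_[2*p,np.ones(len(p))];x=np.linalg.lstsq(A,(p**2).sum(1),rcond=None)[0];return np.round(x[:2],1),round((x[2]+x[0]**2+x[1]**2)**.5,1)
t=dict(np.load("top.npz"));s=dict(np.load("side.npz"))
W={"top":cloud(t),"side":cloud(s)}
w=W["top"]
for n,u,v in(("orange",233,165),("green",415,310),("pink",352,285),("blue1",370,325),("blue2",439,356),("yog",444,266),("cup",212,224)):
    c=w[v,u];print(n,c.round())
    for k in W:
        q=W[k].reshape(-1,3);m=np.hypot(*(q[:,:2]-c[:2]).T)<50
        a=q[m&(q[:,2]>105)&(q[:,2]<125)];b=q[m&(q[:,2]>25)&(q[:,2]<90)]
        if len(a)>5: print(k,"top",circ(a[:,:2]),np.median(a[:,2]).round(1),len(a))
        if len(b)>20: print(k,"side",fit(b[:,:2]),len(b))
for k,f in(("top",t),("side",s)):
    hsv=cv2.cvtColor(f["img"],cv2.COLOR_RGB2HSV);ww=W[k]
    m=((hsv[...,2]<60)&(np.abs(ww[...,2]-72)<8)).astype(np.uint8)
    n,l,st,ce=cv2.connectedComponentsWithStats(m)
    for i in range(1,n):
        if st[i,4]>200:
            q=ww[l==i];print(k,"mat",ce[i].round(),circ(q[:,:2]),np.median(q[:,2]).round(1),st[i,4])
            c=max(cv2.findContours((l==i).astype(np.uint8),0,1)[0],key=len)
            e=cv2.fitEllipse(c)[0];K=f["K"];T=f["world_from_camera"]
            d=T[:3,:3]@np.array([(e[0]-K[0,2])/K[0,0],-(e[1]-K[1,2])/K[1,1],-1]);print("  ray",(T[:3,3]+d*(72-T[2,3])/d[2]).round(1))
# rear rail height near tray / obstacles
q=w.reshape(-1,3);m=(q[:,0]>250)&(q[:,0]<750)&(q[:,1]>-350)&(q[:,1]<350)&(q[:,2]>20)
H={}
for p in q[m]: 
    k=(int(p[0]//50*50),int(p[1]//50*50));H[k]=max(H.get(k,0),p[2])
for x in range(250,750,50): print(x,[int(H.get((x,y),0)) for y in range(-350,350,50)])
E
```

```text
orange [585. 272. 107.]
top top (array([589.9, 275.7]), 31.3) 109.6 334
top side (array([588.9, 276.5]), np.float64(31.8)) 292
side top (array([593.1, 278.7]), 32.7) 110.0 188
side side (array([589.8, 276.6]), np.float64(30.8)) 551
green [ 430. -314.  112.]
top top (array([ 429.9, -318.7]), 30.9) 110.4 460
top side (array([ 431.5, -318.9]), np.float64(33.0)) 184
side top (array([ 431.7, -318.5]), 30.6) 110.5 721
side side (array([ 431.5, -317.7]), np.float64(32.7)) 673
pink [ 420. -153.  114.]
top top (array([ 427.1, -150.2]), 30.4) 110.2 422
top side (array([ 428.1, -149.9]), np.float64(32.8)) 187
side top (array([ 429.7, -150.8]), 31.5) 110.4 484
side side (array([ 428.7, -149. ]), np.float64(32.3)) 486
blue1 [ 350. -233.  112.]
top top (array([ 352.9, -235.5]), 31.8) 110.7 469
top side (array([ 354.5, -233.6]), np.float64(32.6)) 152
side top (array([ 356.1, -233.1]), 31.1) 110.5 652
side side (array([ 355.2, -232.3]), np.float64(32.7)) 1179
blue2 [ 352. -406.  113.]
top top (array([ 356.5, -410.9]), 30.5) 110.6 504
top side (array([ 357.4, -411.6]), np.float64(33.0)) 174
side top 
[... 773 characters left out ...]
8.8) 73.8 386
  ray [ 794.3 -117.8   72. ]
side mat [385. 236.] (array([ 607.5, -114.8]), 40.7) 71.1 529
  ray [ 606.4 -117.    72. ]
250 [0, 0, 0, 0, 0, 0, 0, 0, 0, 0, 0, 0, 0, 0]
300 [0, 117, 120, 0, 92, 35, 93, 90, 0, 0, 0, 0, 0, 0]
350 [102, 119, 118, 107, 108, 0, 77, 0, 0, 0, 0, 73, 72, 0]
400 [119, 120, 0, 119, 119, 0, 0, 0, 0, 0, 0, 76, 76, 0]
450 [117, 112, 0, 116, 117, 0, 0, 0, 0, 80, 0, 73, 72, 0]
500 [76, 0, 0, 0, 82, 81, 82, 82, 82, 83, 0, 0, 0, 0]
550 [77, 0, 0, 81, 80, 81, 80, 81, 79, 81, 0, 114, 117, 118]
600 [74, 0, 0, 82, 81, 79, 82, 81, 81, 81, 0, 94, 115, 111]
650 [0, 0, 0, 81, 82, 83, 80, 0, 0, 0, 0, 0, 0, 0]
700 [47, 48, 50, 47, 72, 48, 95, 103, 109, 107, 97, 84, 48, 46]
```

```bash
cat >> h.py <<'E'
from scipy.spatial.transform import Rotation as Ro
def to(x,y,z,yaw=1.770,tilt=(0,0)):
    s=r.sense();R=Ro.from_euler("xyz",s["tcp_rot"]);G=Ro.from_rotvec([tilt[0],tilt[1],0])*Ro.from_euler("xyz",[np.pi,0,yaw])
    print("turn",np.degrees((R.inv()*G).as_rotvec()).round(2),"shift",(R.inv().apply(np.array([x,y,z])-s["eef_pos"])/1000).round(4),s["eef_pos"].round(1),s["tcp_rot"].round(4),"t",round(s["clock"],2),"op",round(s["opening"],3),s["contact_force"].round(1),s["grasp_force"])
E
python3 -c "
from h import *
to(590,276.5,190)"
```

```text
turn [-7.000e-02  3.000e-02  5.201e+01] shift [-0.404  -0.1133  0.0094] [279.4 558.6 199.2] [-3.1404 -0.      2.6777] t 0.1 op 1.002 [-0.2 -0.1  0.8] 0.0
```

```bash
python3 -m creep '0 0 8 -0.05 -0.014 0 0; 0 0 16 -0.105 -0.029 0 0; 0 0 24 -0.165 -0.046 0 0; 0 0 32 -0.225 -0.063 0 0; 0 0 40 -0.285 -0.08 0 0; 0 0 48 -0.34 -0.095 0.005 0; 0 0 52 -0.385 -0.108 0.009 0; 0 0 52 -0.404 -0.113 0.009 0'; python3 -m creep '0 0 0 0 0 0 0; 0 0 0 0 0 0 0'; python3 - <<'E'
from h import *
to(590,276.5,50)
f=r.grab_frame("wrist");cv2.imwrite("pics/w1.png",f["img"][...,::-1])
w=cloud(f).reshape(-1,3);m=(np.hypot(w[:,0]-590,w[:,1]-276)<45)&(w[:,2]>104)&(w[:,2]<122);a=w[m]
print(len(a),cv2.minEnclosingCircle(a[:,:2].astype(np.float32)),np.median(a[:,2]))
E
```

```text
clock: 1.1
eef_pos: [591.5, 275.1, 190.0]
tcp_rot: [-3.14, 0.001, 1.768]
contact_force: [-0.6, -0.0, -0.2]
opening: 1.002
grasp_force: 0.0
clock: 1.35
eef_pos: [589.4, 278.2, 190.8]
tcp_rot: [-3.141, -0.0, 1.772]
contact_force: [0.6, -0.4, -0.5]
opening: 0.999
grasp_force: 0.0
turn [-0.04 -0.02  0.09] shift [-0.0018  0.0004  0.1408] [589.4 278.2 190.8] [-3.1410e+00 -4.0000e-04  1.7716e+00] t 1.35 op 0.999 [ 0.6 -0.4 -0.5] 0.0
5227 ((593.7139282226562, 278.643798828125), 30.644243240356445) 111.53836311662283
```

View pics/w1.png

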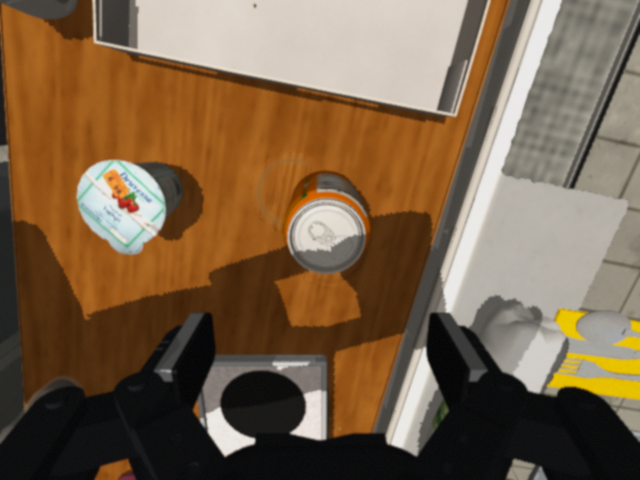

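The wrist view shows the orange can at (327,235), centred between the fingers, with clear space around it. I'll descend and grip.

```bash
python3 -m creep '0 0 0 -0.001 0.001 0.03 0; 0 0 0 -0.001 0.001 0.07 0; 0 0 0 -0.001 0.001 0.11 0; 0 0 0 -0.001 0.001 0.13 0; 0 0 0 -0.001 0.001 0.14 0; 0 0 0 -0.001 0.001 0.14 0' 50; python3 -m creep '0 0 0 0 0 0 80; 0 0 0 0 0 0 160; 0 0 0 0 0 0 255; 0 0 0 0 0 0 255; 0 0 0 0 0 0 255; 0 0 0 0 0 0 255'; python3 -c "
from h import *
to(568,80.5,190)"
```

```text
clock: 2.15
eef_pos: [591.6, 276.8, 51.2]
tcp_rot: [3.141, -0.0, 1.771]
contact_force: [-0.3, 0.5, 0.6]
opening: 1.002
grasp_force: 0.0
clock: 2.9
eef_pos: [592.8, 276.9, 53.1]
tcp_rot: [3.139, -0.001, 1.77]
contact_force: [-1.1, -1.3, 7.2]
opening: 0.736
grasp_force: 52.6
turn [ 0.17 -0.05 -0.  ] shift [-0.1875 -0.0628 -0.1372] [592.8 276.9  53.1] [ 3.1387e+00 -8.0000e-04  1.7700e+00] t 2.9 op 0.736 [-1.1 -1.3  7.2] 52.6374851167202
```

```bash
python3 -m creep '0 0 0 0 0 -0.03 255; 0 0 0 0 0 -0.075 255; 0 0 0 0 0 -0.12 255; 0 0 0 -0.035 -0.01 -0.14 255; 0 0 0 -0.085 -0.025 -0.14 255; 0 0 0 -0.135 -0.045 -0.14 255; 0 0 0 -0.17 -0.055 -0.14 255; 0 0 0 -0.1875 -0.061 -0.14 255'; python3 -m creep '0 0 0 0 0 0 255; 0 0 0 0 0 0 255; 0 0 0 0 0 0 255'; python3 - <<'E'
from h import *
to(568,80.5,125)
def fit(p):
    A=np.c_[2*p,np.ones(len(p))];x=np.linalg.lstsq(A,(p**2).sum(1),rcond=None)[0];return np.round(x[:2],1),round((x[2]+x[0]**2+x[1]**2)**.5,1)
for k in("side","top"):
    f=r.grab_frame(k);cv2.imwrite(f"pics/{k}1.png",f["img"][...,::-1])
    w=cloud(f);h=cv2.cvtColor(f["img"],cv2.COLOR_RGB2HSV)
    q=w[(h[...,0]>5)&(h[...,0]<22)&(h[...,1]>150)];q=q[(np.hypot(q[:,0]-568,q[:,1]-80)<60)&(q[:,2]>100)]
    print(k,len(q),fit(q[:,:2]),np.percentile(q[:,2],[1,50,99]))
E
```

```text
clock: 3.9
eef_pos: [568.6, 78.7, 191.5]
tcp_rot: [3.141, 0.0, 1.769]
contact_force: [0.9, 1.0, -3.8]
opening: 0.732
grasp_force: 56.9
clock: 4.28
eef_pos: [569.0, 81.6, 190.9]
tcp_rot: [3.142, -0.0, 1.771]
contact_force: [-0.2, -0.1, -2.9]
opening: 0.731
grasp_force: 56.9
turn [ 0.   -0.02  0.08] shift [-0.0009 -0.0012  0.0659] [569.   81.6 190.9] [ 3.1415e+00 -3.0000e-04  1.7713e+00] t 4.28 op 0.731 [-0.2 -0.1 -2.9] 56.90208736807108
side 977 (array([566.1,  81.7]), np.float64(30.9)) [149.59982076 197.51138099 241.99171222]
top 404 (array([563.5,  81.1]), np.float64(30.6)) [147.54838359 195.782402   295.31221844]
```

View pics/side1.png

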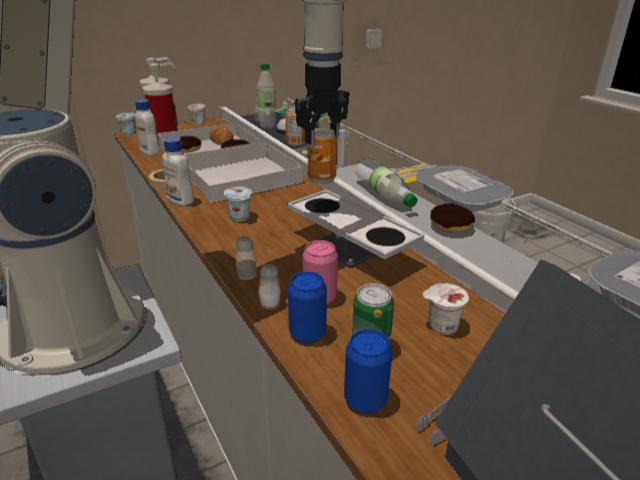

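Side view: the orange can is held upright at (320,155), above mat a. I'll lower it until it touches.

```bash
python3 -m creep '0 0 0 -0.001 -0.0005 0.02 255; 0 0 0 -0.001 -0.0005 0.04 255; 0 0 0 -0.001 -0.0005 0.055 255; 0 0 0 -0.001 -0.0005 0.062 255; 0 0 0 -0.001 -0.0005 0.066 255; 0 0 0 -0.001 -0.0005 0.066 255'; python3 -m creep '0 -1.5 0 0.002 0 0.003 255; 0 -3 0 0.0035 0 0.0055 255; 0 -4.5 0 0.0052 0 0.0082 255; 0 -6 0 0.007 0 0.0108 255; 0 -6 0 0.007 0 0.0108 255;0 -6 0 0.007 0 0.0108 255'; python3 - <<'E'
from h import *
to(568,80.5,125)
f=r.grab_frame("side");cv2.imwrite("pics/s2.png",cv2.resize(f["img"][90:290,200:460,::-1],None,fx=3,fy=3))
w=cloud(f);print(w[205:245:5,385].round())
E
```

```text
clock: 5.12
eef_pos: [568.8, 79.5, 125.1]
tcp_rot: [3.141, 0.0, 1.77]
contact_force: [-0.3, -0.3, -2.9]
opening: 0.731
grasp_force: 56.9
clock: 5.88
eef_pos: [567.8, 86.4, 114.8]
tcp_rot: [3.14, 0.104, 1.77]
contact_force: [0.8, 1.0, -1.5]
opening: 0.731
grasp_force: 57.2
turn [0.07 5.97 0.02] shift [-0.0069 -0.001  -0.0096] [567.8  86.4 114.8] [3.1403 0.1042 1.7702] t 5.88 op 0.731 [ 0.8  1.  -1.5] 57.185803167521954
[[ 744.   65.   37.]
 [ 728.   44.   35.]
 [ 655.  -49.   80.]
 [ 644.  -65.   78.]
 [ 627.  -87.   80.]
 [ 613. -106.   80.]
 [ 595. -130.   85.]
 [ 583. -146.   84.]]
```

View pics/s2.png

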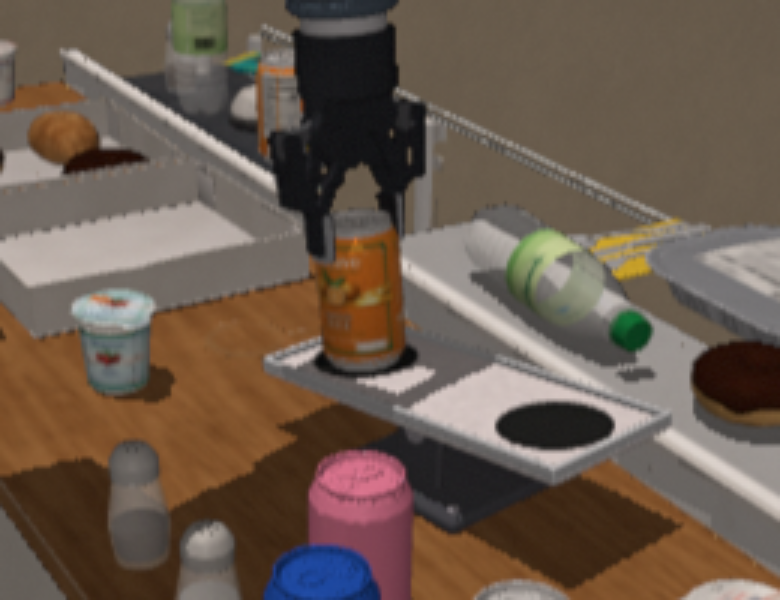

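The side view shows the tray tipped by the orange can, which sits square in the middle of mat a (365,355 in the crop). I'll let it down 1 mm more, release, and back out along the tool axis.

```bash
python3 -m creep '0 0 0 0 0 0.001 255; 0 0 0 0 0 0.001 160; 0 0 0 0 0 0.001 120; 0 0 0 0 0 0.001 60; 0 0 0 0 0 0.001 0; 0 0 0 0 0 0.001 0; 0 0 0 0 0 0.001 0' 30; python3 -m creep '0 0 0 0 0 -0.02 0; 0 0 0 0 0 -0.06 0; 0 0 0 0 0 -0.1 0; 0 6 0 0 0 -0.12 0; 0 6 0 0 0 -0.12 0'; python3 - <<'E'
from h import *
to(431.5,-318.3,205)
f=r.grab_frame("top");w=cloud(f);h=cv2.cvtColor(f["img"],cv2.COLOR_RGB2HSV)
cv2.imwrite("pics/t3.png",cv2.resize(f["img"][130:370,180:480,::-1],None,fx=2,fy=2))
E
```

```text
clock: 6.8
eef_pos: [567.1, 86.1, 113.0]
tcp_rot: [-3.141, 0.105, 1.77]
contact_force: [0.2, 0.5, 0.7]
opening: 1.001
grasp_force: 0.0
clock: 7.42
eef_pos: [566.0, 97.6, 234.0]
tcp_rot: [3.138, 0.0, 1.768]
contact_force: [0.2, 0.8, -0.6]
opening: 0.996
grasp_force: 0.0
turn [ 0.19  0.03 -0.11] shift [-0.3815 -0.2135  0.0285] [566.   97.6 234. ] [3.1383e+00 5.0000e-04 1.7681e+00] t 7.42 op 0.996 [ 0.2  0.8 -0.6] 0.0
```

View pics/t3.png

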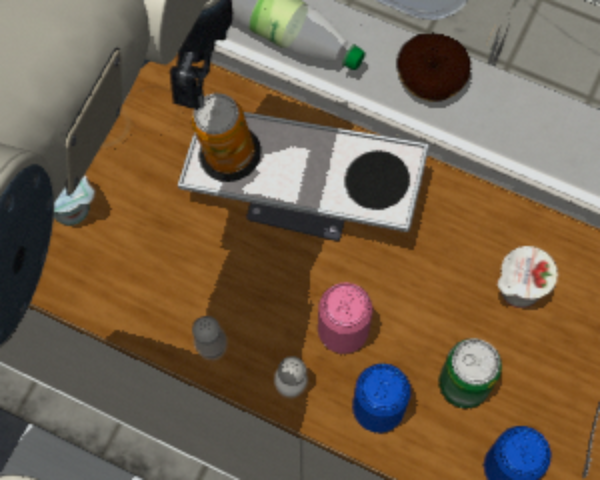

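The orange can stands centred on its mat at (230,145), with the tray tipped. The green can is undisturbed at (470,370). Now to the green can.

```bash
python3 -m creep '0 0 0 -0.04 -0.022 0 0; 0 0 0 -0.09 -0.05 0 0; 0 0 0 -0.145 -0.081 0 0; 0 0 0 -0.2 -0.112 0.01 0; 0 0 0 -0.255 -0.143 0.02 0; 0 0 0 -0.31 -0.173 0.028 0; 0 0 0 -0.355 -0.199 0.028 0; 0 0 0 -0.3815 -0.2135 0.028 0'; python3 -m creep '0 0 0 0 0 0 0; 0 0 0 0 0 0 0; 0 0 0 0 0 0 0'; python3 -c "
from h import *
to(431.5,-318.3,50)
f=r.grab_frame('wrist');w=cloud(f).reshape(-1,3);a=w[(np.hypot(w[:,0]-431,w[:,1]+318)<45)&(w[:,2]>104)&(w[:,2]<122)]
print(len(a),cv2.minEnclosingCircle(a[:,:2].astype(np.float32)))"
```

```text
clock: 8.48
eef_pos: [429.0, -319.4, 202.4]
tcp_rot: [-3.138, -0.001, 1.768]
contact_force: [0.0, -0.2, 0.1]
opening: 0.998
grasp_force: 0.0
clock: 8.85
eef_pos: [431.2, -316.5, 203.9]
tcp_rot: [-3.141, -0.001, 1.772]
contact_force: [1.0, -0.6, 0.2]
opening: 1.0
grasp_force: 0.0
turn [-0.05 -0.03  0.09] shift [-0.0019  0.      0.1539] [ 431.2 -316.5  203.9] [-3.1407e+00 -5.0000e-04  1.7716e+00] t 8.85 op 1.0 [ 1.  -0.6  0.2] 0.0
4759 ((433.8641662597656, -317.552734375), 30.759008407592773)
```

```bash
python3 -m creep '0 0 0 -0.0015 0.001 0.03 0; 0 0 0 -0.0015 0.001 0.07 0; 0 0 0 -0.0015 0.001 0.11 0; 0 0 0 -0.0015 0.001 0.14 0; 0 0 0 -0.0015 0.001 0.153 0; 0 0 0 -0.0015 0.001 0.153 0' 50; python3 -m creep '0 0 0 0 0 0 80; 0 0 0 0 0 0 160; 0 0 0 0 0 0 255; 0 0 0 0 0 0 255; 0 0 0 0 0 0 255; 0 0 0 0 0 0 255'; python3 -m creep '0 0 0 0 0 -0.03 255; 0 0 0 0 0 -0.075 255; 0 0 0 0 0 -0.12 255; 0 0 0 0 0 -0.15 255; 0 0 0 0 0 -0.15 255; 0 0 0 0 0 -0.15 255'; python3 -c "
from h import *
to(607.6,-115.5,203)"
```

```text
clock: 9.65
eef_pos: [432.3, -318.4, 51.2]
tcp_rot: [-3.141, -0.001, 1.771]
contact_force: [0.1, 0.7, -0.2]
opening: 0.997
grasp_force: 0.0
clock: 10.4
eef_pos: [433.6, -319.7, 53.2]
tcp_rot: [3.139, 0.002, 1.77]
contact_force: [0.9, 1.7, 5.8]
opening: 0.733
grasp_force: 53.7
clock: 11.15
eef_pos: [431.7, -318.5, 200.5]
tcp_rot: [-3.141, -0.001, 1.77]
contact_force: [-0.5, 0.2, -4.2]
opening: 0.725
grasp_force: 57.9
turn [-0.04 -0.05  0.01] shift [ 0.1641  0.2127 -0.0025] [ 431.7 -318.5  200.5] [-3.1408e+00 -8.0000e-04  1.7702e+00] t 11.15 op 0.725 [-0.5  0.2 -4.2] 57.918988605961204
```

```bash
python3 -m creep '0 0 0 0.02 0.026 0 255; 0 0 0 0.055 0.071 0 255; 0 0 0 0.09 0.117 0 255; 0 0 0 0.125 0.162 0 255; 0 0 0 0.15 0.194 0 255; 0 0 0 0.164 0.2127 0 255; 0 0 0 0.164 0.2127 0 255; 0 0 0 0.164 0.2127 0 255'; python3 - <<'E'
from h import *
to(607.6,-115.5,125)
def fit(p):
    A=np.c_[2*p,np.ones(len(p))];x=np.linalg.lstsq(A,(p**2).sum(1),rcond=None)[0];return np.round(x[:2],1),round((x[2]+x[0]**2+x[1]**2)**.5,1)
for k in("side","top"):
    f=r.grab_frame(k);w=cloud(f);h=cv2.cvtColor(f["img"],cv2.COLOR_RGB2HSV)
    q=w[(h[...,0]>40)&(h[...,0]<85)&(h[...,1]>100)];q=q[(np.hypot(q[:,0]-607,q[:,1]+115)<60)&(q[:,2]>130)&(q[:,2]<270)]
    if len(q)>20: print(k,len(q),fit(q[:,:2]),np.percentile(q[:,2],[1,50,99]))
cv2.imwrite("pics/t4.png",f["img"][100:380,150:550,::-1])
E
```

```text
clock: 12.15
eef_pos: [607.2, -116.8, 200.5]
tcp_rot: [-3.14, -0.0, 1.77]
contact_force: [0.0, 0.4, -4.9]
opening: 0.727
grasp_force: 57.9
turn [-0.12 -0.01  0.  ] shift [0.0011 0.0007 0.0755] [ 607.2 -116.8  200.5] [-3.1396e+00 -2.0000e-04  1.7700e+00] t 12.15 op 0.727 [ 0.   0.4 -4.9] 57.92505607008934
side 678 (array([ 603.8, -117.3]), np.float64(30.3)) [159.56755987 218.7342359  251.96256129]
top 263 (array([ 602. , -117.1]), np.float64(30.6)) [158.58374887 219.58273791 254.87847206]
```

```bash
python3 -m creep '0 0 0 0.001 0.0015 0.025 255; 0 0 0 0.001 0.0015 0.05 255; 0 0 0 0.001 0.0015 0.06 255; 0 0 0 0.001 0.0015 0.065 255; 0 0 0 0.001 0.0015 0.07 255; 0 0 0 0.001 0.0015 0.0735 255;  0 0 0 0.001 0.0015 0.076 255;  0 0 0 0.001 0.0015 0.076 255'; python3 -m creep '0 0 0 0 0 0 255;0 0 0 0 0 0 255'; python3 - <<'E'
from h import *
to(607.6,-115.5,125)
f=r.grab_frame("side");cv2.imwrite("pics/s5.png",cv2.resize(f["img"][90:290,200:460,::-1],None,fx=3,fy=3))
E
```

```text
clock: 13.25
eef_pos: [610.2, -115.2, 125.9]
tcp_rot: [3.141, 0.001, 1.77]
contact_force: [-0.5, -1.7, 1.7]
opening: 0.728
grasp_force: 58.4
clock: 13.5
eef_pos: [610.1, -115.0, 125.9]
tcp_rot: [3.141, 0.001, 1.77]
contact_force: [0.4, -2.6, 0.7]
opening: 0.732
grasp_force: 58.5
turn [0.06 0.03 0.01] shift [ 0.     -0.0025  0.0009] [ 610.1 -115.   125.9] [3.1406e+00 5.0000e-04 1.7702e+00] t 13.5 op 0.732 [ 0.4 -2.6  0.7] 58.45438918098807
```

View pics/s5.png

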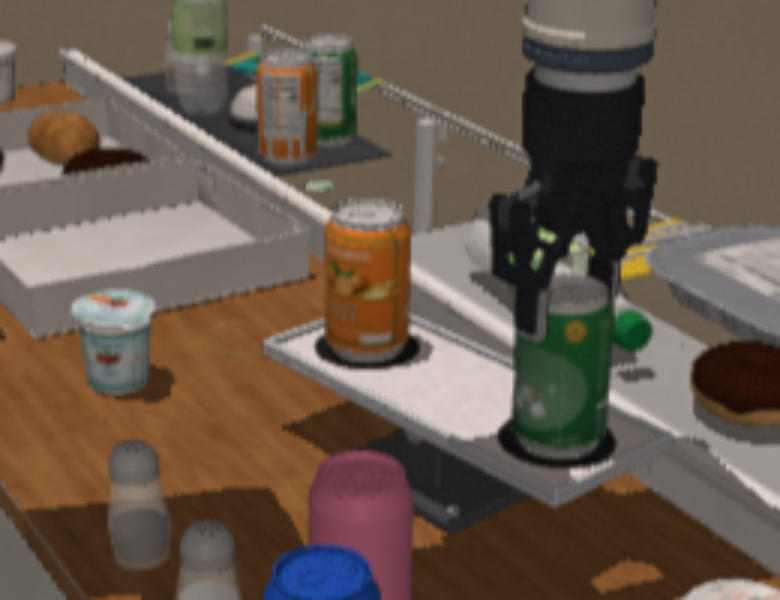

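The side view shows both cans standing on their mats, orange at (365,345) and green at (560,440), with the tray nearly level. I'll lower a last millimetre and release.

```bash
python3 -m creep '0 0 0 0 0 0.001 255; 0 0 0 0 0 0.001 200; 0 0 0 0 0 0.001 160; 0 0 0 0 0 0.001 120; 0 0 0 0 0 0.001 60; 0 0 0 0 0 0.001 0; 0 0 0 0 0 0.001 0; 0 0 0 0 0 0.001 0' 20; python3 -m creep '0 0 0 0 0 -0.015 0; 0 0 0 0 0 -0.05 0; 0 0 0 0 0 -0.09 0; 0 0 0 0 0 -0.13 0; 0 0 0 0 0 -0.15 0; 0 0 0 -0.05 -0.01 -0.15 0; 0 0 0 -0.1 -0.02 -0.15 0; 0 0 0 -0.12 -0.02 -0.15 0'; python3 - <<'E'
from h import *
ims=[]
def fit(p):
    A=np.c_[2*p,np.ones(len(p))];x=np.linalg.lstsq(A,(p**2).sum(1),rcond=None)[0];return np.round(x[:2],1),round((x[2]+x[0]**2+x[1]**2)**.5,1)
for k in("side","top"):
    f=r.grab_frame(k);q=cloud(f).reshape(-1,3)
    for c in((568,80.5),(607.6,-115.5)):
        a=q[np.hypot(*(q[:,:2]-c).T)<45];b=a[(a[:,2]>95)&(a[:,2]<165)];t=a[(a[:,2]>177)&(a[:,2]<200)]
        print(k,c,fit(b[:,:2]),len(b),cv2.minEnclosingCircle(t[:,:2].astype(np.float32)) if len(t)>9 else 0,np.median(t[:,2]))
    ims.append(cv2.resize(f["img"][110:290,200:460],None,fx=1.5,fy=1.5))
cv2.imwrite("pics/f.png",np.hstack(ims)[...,::-1])
print(r.sense()["clock"],r.sense()["contact_force"])
E
```

```text
clock: 14.55
eef_pos: [609.4, -114.7, 124.3]
tcp_rot: [-3.141, -0.0, 1.77]
contact_force: [0.0, 0.1, 0.4]
opening: 0.997
grasp_force: 0.0
clock: 15.55
eef_pos: [613.5, -238.9, 275.6]
tcp_rot: [3.141, 0.001, 1.768]
contact_force: [0.3, 0.6, -0.5]
opening: 1.002
grasp_force: 0.0
side (568, 80.5) (array([567. ,  79.9]), np.float64(31.6)) 810 ((567.2127685546875, 79.05131530761719), 31.292186737060547) 182.33939014403484
side (607.6, -115.5) (array([ 606.8, -113.7]), np.float64(32.0)) 996 ((606.6705322265625, -114.11791229248047), 30.329832077026367) 181.8831906714649
top (568, 80.5) (array([0., 0.]), np.float64(0.0)) 0 0 nan
top (607.6, -115.5) (array([ 605.3, -115.2]), np.float64(31.4)) 215 ((594.7156982421875, -134.675537109375), 18.607181549072266) 181.0000334107715
15.65 [-0.563335    0.55794698  0.2958582 ]
  return _methods._mean(a, axis=axis, dtype=dtype,
  ret = ret.dtype.type(ret / rcount)
```

View pics/f.png

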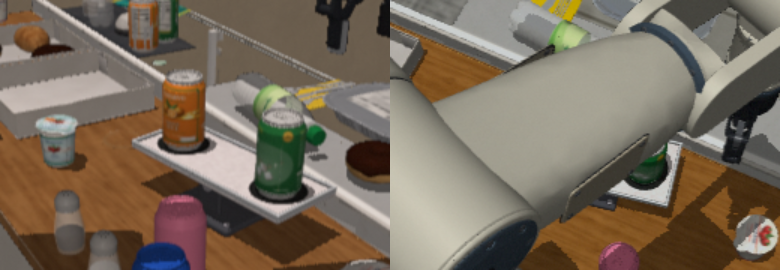

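Both cans stand within about 2 mm of their mat centres. Their tops are level (182.3 and 181.9 mm), and the gripper is clear.

```bash
python3 -m creep '0 0 0 0 0 0 0; 0 0 0 0 0 0 0; 0 0 0 0 0 0 0; 0 0 0 0 0 0 0; 0 0 0 0 0 0 0; 0 0 0 0 0 0 0; 0 0 0 0 0 0 0; 0 0 0 0 0 0 0'; python3 - <<'E'
from h import *
q=cloud(r.grab_frame("side")).reshape(-1,3)
z=[np.median(q[(np.hypot(*(q[:,:2]-c).T)<45)&(q[:,2]>172)&(q[:,2]<205),2]) for c in((568,80.5),(607.6,-115.5))]
print(z)
if abs(z[0]-z[1])<2: print(r.sign_off())
E
```

```text
clock: 16.65
eef_pos: [613.8, -236.5, 274.4]
tcp_rot: [-3.142, -0.0, 1.77]
contact_force: [-0.3, 1.1, 0.1]
opening: 1.001
grasp_force: 0.0
[np.float64(181.52093840578289), np.float64(181.4024506408717)]
the job is handed in; nothing more can be done
None
```

The orange and green cans stand upright on the two black mats, within about 2 mm of centre; a second after release the tray was still level, and I handed the job in at about 17 s.

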